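# Shut off the vacuum pump and turn the flask line to the blue port

## Task

Take the flask line off the pump: first push the orange lever of the pump valve round until it is fully shut (square across its pipe, against its stop), then push the green pointer of the selector round until its white tip stands over the middle of the blue port, without ever swinging it over the yellow port. Push with the fingers only and lift nothing; leave the vial, the jar and the cork ring standing where they are, and finish clear of everything.

Things in the scene. Friction and masses are not known exactly. Their poses are not given: they have to be found in the camera images.
- pump_valve: Quarter-turn valve fixed to the bench: aluminium foot 100 x 70 x 12 mm, brass body, steel pipe (20 mm thick, 160 mm long, 30 mm brass ends, top 47 mm above the bench) along its x axis. Origin on the bench, straight below the lever's vertical turning axis. Stands to the left or right of the middle, turned up to 0.5 rad.
- pump_lever (a joint): Angle of the orange lever on the pump valve, rad. 0 = open, lever along the pipe, pointing to the valve's own -x (roughly towards the robot); grows anticlockwise seen from above; 1.571 = fully shut, square across the pipe, pointing to the valve's own -y, at a hard stop. Starts between 0 and 0.4. Stiff: turns under about 0.2 N m (some 3 N at 75 mm from the axis) and stays where it is left.
- lever_tip (a point): Middle of the top edge of the orange lever's outer end, 105 mm from its turning axis and 93 mm above the bench. The lever is a straight bar 16 mm wide, with its underside 75 mm and its top 93 mm above the bench and free space under it down to 47 mm (pipe ends) or to the bench; round steel hub of 32 mm diameter at the axis.
- selector: Selector valve fixed to the bench: round foot of 84 mm diameter, white body of 60 mm diameter, 52 mm high, steel tubes (top at 27 mm) to two coloured ports. Origin on the bench, straight below the pointer's vertical axis. Stands on the other side of the middle from the pump valve, turned up to 0.5 rad. Ports lie 60 degrees to either side of its own -x axis; blue may be on either side.
- pointer (a joint): Angle of the green pointer on the selector, rad. 0 = pointing to the selector's own -x (roughly towards the robot), midway between the ports; grows anticlockwise seen from above; about +1.047 or -1.047 = over a port; end stops at +1.45 and -1.45, beyond the ports. Starts between -0.4 and 0.4. No click: turns under about 0.2 N m and stays where it is left.
- pointer_tip (a point): The white pointed tip of the green pointer, 100 mm from its turning axis, top edge, 93 mm above the bench. The pointer is a straight bar 16 mm wide out to 92 mm from the axis, underside 75 mm, top 93 mm above the bench; black round hub of 40 mm diameter at the axis.
- port_blue: Port with a round blue collar of 40 mm diameter, fixed, top 42 mm above the bench, 100 mm from the pointer's axis. Origin on the bench below its middle.
- port_yellow: Port with a round yellow collar, the same size as the blue one, on the other side. Origin on the bench below its middle.
- vial: Loose amber sample vial with a white cap, 26 mm diameter, 70 mm high, between the two valves. Origin at the centre of its underside.
- jar: Loose amber jar with a black cap, 54 mm diameter, 85 mm high, beyond the valves. Origin at the centre of its underside.
- cork_ring: Loose cork flask ring lying flat, 72 mm outer and 40 mm inner diameter, 25 mm high, nearer the robot. Origin at the centre of its underside.
There are look-alikes about, which are no part of the job. Of the things like the cork_ring, leave any that is black, grey or turquoise; of the rest the smaller one is meant.

How it is judged:
By the outcome, as a careful person would: the job done as asked, in the order asked, and still so for the second after the job is handed in, with the robot touching nothing.
It also fails if it takes over 54 s, if anything falls off the work surface, if the arm or the gripper's body presses on something with over 40 N, if the wrist force passes 120 N, or if a joint passes its speed limit or range.

## Robot

A 6-joint arm with a two-finger parallel gripper is mounted at the origin on the work surface. World frame = base frame: x ahead of the robot, y to its left, z up, the work surface at z = 0. Lengths are in m, angles in rad, forces in N, time in s.
With the tool pointing down it reaches from about 0.325 to 0.85 m from the base axis. Payload 15.5 kg.
Tool frame: the origin (TCP) lies at the very end of the fingers, on their centre line; the grasp point (between the pads) lies 19 mm behind it; z points along the fingers, y is the line along which they close (so a half turn about z gives the same grasp; the last joint's range is limited). The gripper opens to 91 mm and grips with 3 to 60 N. Pads are 32 mm wide; open, the fingers measure 118 mm over their backs; the gripper's body (76 mm by 178 mm) begins 60 mm behind the grasp point.
Start: joints at [1.113, 0.494, 1.345, -0, 1.302, -0.096], TCP at [0.222, 0.584, 0.214] pointing down, gripper open.
Joint ranges: [-2.91, 2.91], [-0.82, 2.16], [0.22, 2.67], [-1.22, 4.37], [0.12, 2.79], [-3.08, 3.08]. Speed limits (rad/s): [1.89, 1.89, 2.57, 3.01, 3.01, 3.01].

## Interface

Orientations are given as a 3x3 rotation matrix whose columns are the frame's x, y, z axes.
In Python, from cell import bot gives the robot as it stands.
- The arm moves only by the tool arm_command, never from a script. Its argument "plan" is a list of rows, each a list of 6 numbers: the shift along the tool's x, y, z in m, then the turn, a rotation vector about the tool's x, y, z in degrees. In form: [[x, y, z, rx, ry, rz], ...]. A call has 1 to 20 rows; each row is the pose to reach, as a shift and turn from the pose commanded when the call began, along the tool's axes at that moment; what a row does not reach only later rows make up. A row lasts 1/12 s, in which the tool goes at most 41.7 mm and 7.16 degrees, less where a joint would pass 70% of its speed; a pose out of reach is approached as far as the arm can. A call with a gripper value outside its range is refused whole. "hand" is the opening, from -1 (shut) to 1 (fully open), set as the call begins (left out, the last holds). The fingers move at their own pace and stop on an object; "force" is the grip in N (left out, the last holds). Time passes only in rows, so rows that repeat a pose let the fingers close. It gives the time, the measured TCP pose, the force, the opening and the grip force at its end, in the units of the state.
- bot.observe(): the state, without advancing time (a new reading comes with each control period).
- bot.read_camera(name): name is "scene" or "top"; returns a dict with "pixels" (420x560x3 uint8, red, green, blue), "intrinsics" (3x3 intrinsics, pixels), "k1" (the pictures are not rectified: a ray, as slopes to the right and down, at radius r is drawn at 1 + k1 r^2 times it, then the intrinsics apply), "R" (3x3) and "t" (3): a world point X has camera coordinates R X + t. Camera axes: x right, y down, z forward; pixel columns grow to the right and rows downward; lengths in m; the calibration is good to about 2 mm. A picture is of the moment at which its call begins. There is no depth.
- bot.sign_off(): hands the job in; it is judged then, once.
The state is a dict: "time_s": time; "joints": joint angles; "qvel": joint speeds; "effort": joint torques, N m; "ee_pos": TCP position; "orientation": TCP orientation; "wrist_force": force on the tool from outside, world axes, zero at the start; "ft_torque": the same for the moment, N m; "gripper_width": opening from 0.0 (shut) to 1.0 (fully open); "grasp_force": force on a finger pad.
Only numpy, scipy, OpenCV 4.12 (cv2) and the standard library are available. Lean on these libraries where they do the work, as an engineer would, in place of code of your own. Each camera call takes 0.05 s, during which the arm holds its last target. There are 200 camera calls.

## Working session

There is one attempt and no reset: what is moved stays moved. The work goes in short steps, Python scripts to look and compute and a tool call to move; the robot and the scene stay as the last step left them, time stands still between calls to the robot, and variables do not carry over. Pictures are saved under pics/ and viewed, at most 10 in all, crops included, and the job is handed in when it is done.

Besides the shell and the picture viewer there is one more tool, called after ">>>" as name([rows], argument=value, ...), one row to a line, values as JSON. arm_command: Moves the arm, as the interface text tells. Its arguments: {"type":"object","properties":{"plan":{"type":"array","items":{"type":"array","items":{"type":"number"}}},"hand":{"type":"number"},"force":{"type":"number"}},"required":["plan"]}

```bash
mkdir -p pics; cat > h.py <<'E'
import numpy as np, cv2
from cell import bot
def cams():
    return {n:bot.read_camera(n) for n in("scene","top")}
def ray(c,u,v):
    K=np.array(c["intrinsics"]);k=np.array([c["k1"],0,0,0],float)
    p=cv2.undistortPoints(np.array([[[u,v]]],float),K,k)[0,0]
    R=np.array(c["R"]);t=np.array(c["t"])
    return -R.T@t, R.T@np.array([p[0],p[1],1])
def onz(c,u,v,z):
    o,d=ray(c,u,v); return o+d*(z-o[2])/d[2]
def tri(c1,p1,c2,p2):
    o1,d1=ray(c1,*p1);o2,d2=ray(c2,*p2)
    s=np.linalg.lstsq(np.c_[d1,-d2],o2-o1,rcond=None)[0]
    a,b=o1+d1*s[0],o2+d2*s[1]; return (a+b)/2,np.linalg.norm(a-b)
def save(c,n): cv2.imwrite("pics/"+n+".png",c["pixels"][:,:,::-1])
E
python3 - <<'E'
from h import *
C=cams()
for n,c in C.items():
    save(c,n+"0"); print(n,(-np.array(c["R"]).T@np.array(c["t"])).round(3),c["k1"])
    hsv=cv2.cvtColor(c["pixels"],cv2.COLOR_RGB2HSV)
    for nm,lo,hi in [("orange",5,16),("yellow",22,32),("green",45,80),("blue",100,125)]:
        m=cv2.inRange(hsv,(lo,130,90),(hi,255,255))
        k,l,s,ce=cv2.connectedComponentsWithStats(m)
        for i in range(1,k):
            if s[i,4]>40: print(nm,s[i].tolist(),ce[i].round(1).tolist(), onz(c,*ce[i],.09).round(3))
print(bot.observe())
E
```

```text
scene [0.784 0.491 0.626] 0.015486969294551968
orange [218, 15, 47, 58, 1412] [241.0, 40.2] [ 0.057 -0.883  0.09 ]
orange [269, 38, 7, 21, 126] [271.7, 48.7] [ 0.008 -0.74   0.09 ]
orange [163, 59, 19, 28, 335] [171.9, 72.4] [ 0.39  -0.759  0.09 ]
orange [1, 115, 117, 54, 1679] [54.7, 137.6] [ 0.793 -0.553  0.09 ]
orange [246, 183, 37, 20, 341] [266.5, 192.1] [ 0.46  -0.059  0.09 ]
orange [246, 194, 41, 24, 431] [266.4, 209.2] [ 0.489 -0.013  0.09 ]
orange [297, 217, 28, 18, 194] [310.0, 225.0] [0.444 0.073 0.09 ]
orange [295, 227, 32, 19, 262] [311.1, 238.8] [0.464 0.104 0.09 ]
orange [233, 245, 12, 7, 55] [238.5, 247.6] [0.588 0.046 0.09 ]
orange [285, 266, 48, 31, 480] [309.2, 279.8] [0.524 0.178 0.09 ]
orange [169, 282, 30, 23, 229] [184.0, 296.2] [0.714 0.089 0.09 ]
yellow [221, 210, 18, 16, 219] [229.5, 217.4] [ 0.563 -0.035  0.09 ]
yellow [153, 222, 11, 7, 41] [158.2, 224.9] [ 0.689 -0.095  0.09 ]
yellow [312, 293, 10, 9, 66] [316.4, 297.2] [0.535 0.212 0.09 ]
yellow [279, 304, 13, 10, 48] [286.6, 309.1] [0.588 0.203 0.09 ]
green [193, 171, 30, 18, 195] [207.2, 178.9] [ 0.545 
[... 1208 characters left out ...]
   1.30249790e+00, -9.54984130e-02]), 'qvel': array([ 0.00030324, -0.00142847, -0.00053913, -0.00157904,  0.00136349,
       -0.00042884]), 'effort': array([ 1.57943901e-03, -8.80245638e+01, -3.82542658e+01,  7.04925391e-02,
        4.79628181e-02, -1.31062898e-04]), 'ee_pos': array([0.22162976, 0.58399695, 0.21336445]), 'orientation': array([[-9.34910715e-01,  3.54882624e-01, -5.28075081e-04],
       [ 3.54882995e-01,  9.34910147e-01, -1.03782018e-03],
       [ 1.25398403e-04, -1.15767407e-03, -9.99999322e-01]]), 'wrist_force': array([ 0.14582415, -0.23457331, -0.24026454]), 'ft_torque': array([ 0.00270359, -0.03395206,  0.00122173]), 'grasp_force': 0.0, 'gripper_width': 0.9998834104717487}
```

View pics/top0.png

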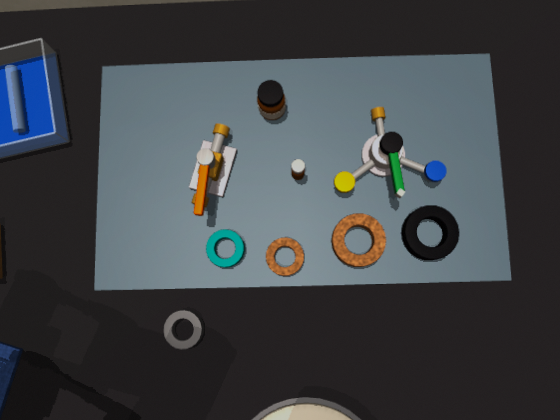

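View pics/scene0.png

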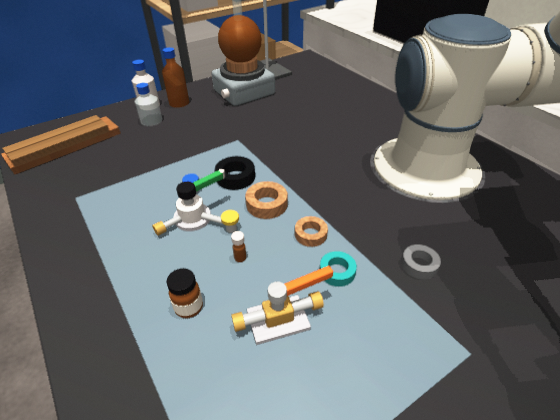

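The top view (x up, y left) shows the pump valve left with its hub near (205,157) and its orange lever pointing down to (200,214). The selector is on the right: black hub (391,143), white pointer tip (401,192), yellow port (344,181), blue port (435,171). The vial is at (298,168), jar at (271,95) and small cork ring at (285,256). The scene view agrees. Next I measure both valves.

```bash
cat > m.py <<'E'
from h import *
def comps(c,lo,hi,amin=40):
    m=cv2.inRange(cv2.cvtColor(c["pixels"],cv2.COLOR_RGB2HSV),lo,hi)
    k,l,s,ce=cv2.connectedComponentsWithStats(m)
    return [(s[i],ce[i],np.argwhere(l==i)[:,::-1].astype(np.float32)) for i in range(1,k) if s[i,4]>=amin]
def near(c,lo,hi,uv,amin=40):
    return min(comps(c,lo,hi,amin),key=lambda q:np.hypot(*(q[1]-uv)))
def rectline(c,pts,z):
    P=np.array([onz(c,*p,z)[:2] for p in pts],np.float32)
    return P,cv2.minAreaRect(P)
E
python3 - <<'E'
from m import *
C=cams();t,s=C["top"],C["scene"]
# ports: centre of top discs
for nm,lo,hi,ut,us in [("blue",(100,130,60),(125,255,255),(435,170),(190,178)),("yellow",(22,130,60),(32,255,255),(344,181),(229,217))]:
    a=near(t,lo,hi,ut); b=near(s,lo,hi,us)
    (x,y),r=cv2.minEnclosingCircle(a[2])
    # top disc at z=.042
    print(nm,a[0],(x,y),r,onz(t,x,y,.042).round(4),"scene",b[0],onz(s,*b[1],.042).round(4),tri(t,(x,y),s,tuple(b[1])))
for nm,lo,hi,ut,us in [("lever",(5,200,150),(14,255,255),(202,190),(309,280)),("pointer",(45,130,60),(80,255,255),(396,170),(207,178))]:
    for n,c,u in (("top",t,ut),("scene",s,us)):
        a=near(c,lo,hi,u); P,r=rectline(c,a[2],.093)
        print(nm,n,a[0],"rect@.093",np.round(cv2.boxPoints(r),4).tolist())
# hubs
for nm,lo,hi,ut,us in [("blackhub",(0,0,0),(180,255,45),(391,143),(187,190)),("white",(0,0,150),(180,60,255),(401,192),(222,174)),("vialcap",(0,0,150),(180,60,255),(298,165),(238,238)),("greyhub",(0,0,100),(180,40,255),(205,157),(277,291))]:
    for n,c,u in (("top",t,ut),("scene",s,us)):
        a=near(c,lo,hi,u,8); print(nm,n,a[0],a[1].round(1))
big=[]
for c,(u,v) in ((t,(170,110)),(t,(340,95))):
    big.append(cv2.resize(c["pixels"][v:v+120,u:u+110],None,fx=3.5,fy=3.5,interpolation=cv2.INTER_CUBIC))
cv2.imwrite("pics/crop1.png",np.hstack(big)[:,:,::-1])
E
```

```text
blue [425 160  22  22 356] (435.30767822265625, 170.3076934814453) 10.825504302978516 [ 0.5571 -0.2557  0.042 ] scene [182 174  17   9 112] [ 0.5568 -0.2606  0.042 ] (array([ 0.55733385, -0.25537045,  0.04524771]), np.float64(0.002325630523542548))
yellow [334 171  22  22 361] (344.29791259765625, 181.56968688964844) 10.816693305969238 [ 0.5399 -0.0841  0.042 ] scene [221 210  18  16 219] [ 0.5432 -0.0818  0.042 ] (array([ 0.54125832, -0.08492948,  0.03827104]), np.float64(0.0012343973236615834))Traceback (most recent call last):
  File "<stdin>", line 11, in <module>
  File "m.py", line 7, in near
    return min(comps(c,lo,hi,amin),key=lambda q:np.hypot(*(q[1]-uv)))
ValueError: min() iterable argument is empty
```

```bash
python3 - <<'E'
from m import *
C=cams();t,s=C["top"],C["scene"]
for n,c,u in (("t",t,(202,195)),("s",s,(315,277)),("t",t,(396,170)),("s",s,(207,180))):
    print(n,u,cv2.cvtColor(c["pixels"],cv2.COLOR_RGB2HSV)[u[1],u[0]])
for nm,lo,hi,ut,us in [("lever",(4,200,110),(14,255,255),(202,190),(309,280)),("pointer",(45,130,60),(80,255,255),(396,170),(207,178))]:
    for n,c,u in (("top",t,ut),("scene",s,us)):
        a=near(c,lo,hi,u,20); P,r=rectline(c,a[2],.093)
        print(nm,n,a[0],"rect@.093",np.round(cv2.boxPoints(r),4).tolist())
for nm,lo,hi,ut,us in [("blackhub",(0,0,0),(180,255,40),(391,143),(187,190)),("white",(0,0,130),(180,80,255),(401,192),(222,174)),("vialcap",(0,0,130),(180,80,255),(298,165),(238,238)),("greyhub",(0,0,90),(180,50,255),(205,157),(277,291))]:
    for n,c,u in (("top",t,ut),("scene",s,us)):
        a=near(c,lo,hi,u,4); print(nm,n,a[0],a[1].round(1))
big=[]
for c,(u,v) in ((t,(170,110)),(t,(340,95))):
    big.append(cv2.resize(c["pixels"][v:v+120,u:u+110],None,fx=3.5,fy=3.5,interpolation=cv2.INTER_CUBIC))
cv2.imwrite("pics/crop1.png",np.hstack(big)[:,:,::-1])
E
```

```text
t (202, 195) [ 18 249 200]
s (315, 277) [ 16 186 252]
t (396, 170) [ 68 218 150]
s (207, 180) [ 66 169 163]
lever top [194 165  15  50  71] rect@.093 [[0.47519999742507935, 0.17569999396800995], [0.5630999803543091, 0.15240000188350677], [0.5663999915122986, 0.1648000031709671], [0.47850000858306885, 0.1881999969482422]]
lever scene [288 272  45  23 190] rect@.093 [[0.4830999970436096, 0.18709999322891235], [0.5702999830245972, 0.1754000037908554], [0.571399986743927, 0.18299999833106995], [0.48410001397132874, 0.19470000267028809]]
pointer top [389 152  15  40 329] rect@.093 [[0.5095999836921692, -0.1673000007867813], [0.5113999843597412, -0.1826999932527542], [0.5807999968528748, -0.1746000051498413], [0.5791000127792358, -0.15919999778270721]]
pointer scene [193 170  30  21 262] rect@.093 [[0.5088000297546387, -0.15479999780654907], [0.5134000182151794, -0.18649999797344208], [0.5874000191688538, -0.17579999566078186], [0.5827999711036682, -0.14409999549388885]]
blackhub top [380 132  23  23 391] [390.7 142.7]
blackhub scene [177 182  19  18 264] [186.2 190.3]
white top [400 165   2   2   4] [400.5 165.5]
white scene [219 169   5   4  18] [221.2 170.4]
vialcap top [   95    90   372   199 44258] [250.7 199.9]
vialcap scene [259 197  16   6  65] [266.2 199.3]
greyhub top [   94    57   413   233 66092] [271.6 177.8]
greyhub scene [   75   140   396   280 60080] [257.6 306.3]
```

View pics/crop1.png

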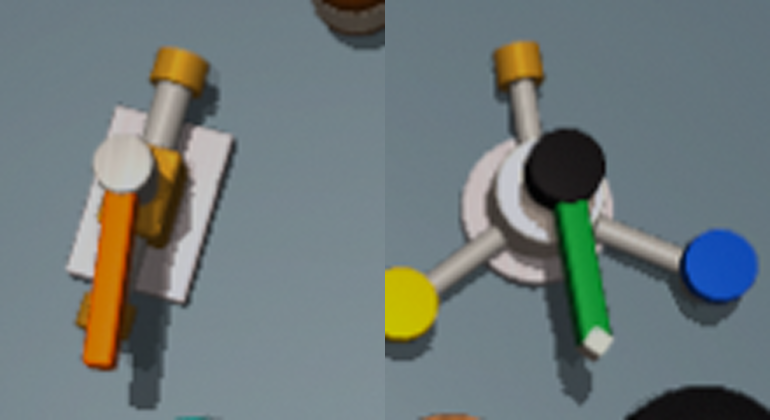

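The crop shows the lever end at about (198.6,214.3), hub (205.1,156.6), and foot corners at crop pixels (117,106), (236,136), (186,303), (68,272). The pointer tip is near (400.6,194) and its hub at (391.4,143).

```bash
python3 - <<'E'
from m import *
C=cams();t,s=C["top"],C["scene"]
F=np.array([onz(t,170+a/3.5,110+b/3.5,.012)[:2] for a,b in((117,106),(236,136),(186,303),(68,272))])
print("foot",F.round(4).tolist(),"ctr",F.mean(0).round(4),"edges",[round(float(np.hypot(*(F[i]-F[i-1]))),4) for i in range(4)])
ex=(F[0]+F[1]-F[2]-F[3]); yaw=np.arctan2(ex[1],ex[0]); print("pump yaw",yaw)
ax=F.mean(0); tip=onz(t,198.6,214.3,.093)[:2]; d=tip-ax
print("tip",tip,np.hypot(*d),"lever",np.arctan2(d[1],d[0])-yaw-np.pi)
print("hub tri",tri(t,(205.1,156.6),s,(277,287)),onz(t,205.1,156.6,.105))
p=onz(t,400.6,194.5,.093)[:2]; 
B=np.array([.5571,-.2557]);Y=np.array([.5399,-.0841]);u=(Y-B)/np.hypot(*(Y-B)); m=np.array([-u[1],u[0]])
A=(B+Y)/2-.05*m; print("sel axis",A,"yaw",np.arctan2(-m[1],-m[0])); d=p-A
print("ptip",p,np.hypot(*d),"ang",np.arctan2(d[1],d[0])-np.arctan2(m[1],m[0]),"hub tri",tri(t,(390.7,142.7),s,(186.2,188)))
print("vial cap",onz(t,298.5,164,.07),"jar",onz(t,270.5,92,.085),"cork",onz(t,284.5,256.5,.025))
E
```

```text
foot [[0.6373, 0.1865], [0.6177, 0.1191], [0.5231, 0.1476], [0.5424, 0.2136]] ctr [0.5801 0.1667] edges [0.0987, 0.0701, 0.0988, 0.0687]
pump yaw -0.2855926684115617
tip [0.4772435  0.17967971] 0.10370350641551564 lever 0.16015105871903046
hub tri (array([0.58051635, 0.16639701, 0.10014487]), np.float64(0.0022964703524250255)) [0.57826449 0.16622943 0.105     ]
sel axis [ 0.59825071 -0.16491333] yaw 0.09989943947067868
ptip [ 0.50329473 -0.17610063] 0.09561272605706231 ang 0.017375529005148493 hub tri (array([ 0.59797702, -0.16426226,  0.09423432]), np.float64(0.0013761163280898775))
vial cap [0.56895638 0.00107113 0.07      ] jar [0.70305306 0.04910733 0.085     ] cork [0.40374663 0.03123351 0.025     ]
```

```bash
cat > g.py <<'E'
from h import *
def rel(W):  # W rows: x,y,z,xang(deg) world -> plan rows in the current tool frame
    o=bot.observe();R=np.array(o["orientation"]);p=np.array(o["ee_pos"])
    a0=np.degrees(np.arctan2(R[1,0],R[0,0])); c,s=np.cos(np.radians(a0)),np.sin(np.radians(a0))
    R0=np.array([[c,s,0],[s,-c,0],[0,0,-1]])
    print("at",p.round(4),"xang",round(a0,2),"t",round(o["time_s"],2),"F",np.round(o["wrist_force"],1))
    for w in W:
        d=R0.T@(np.array(w[:3])-p); print([*d.round(3).tolist(),0,0,round(-((w[3]-a0+180)%360-180),1)])
PUMP=(.580,.1665,-.286); SEL=(.598,-.1645,.100)
def at(V,th,off,z,r=.075):
    f=np.pi+V[2]+th; d=np.array([np.cos(f),np.sin(f)]); t=np.array([-d[1],d[0]])
    P=np.array(V[:2])+r*d-off*t
    return [P[0],P[1],z,np.degrees(f)-90]
E
python3 -c "
from g import *
rel([at(PUMP,.16,.045,.2),at(PUMP,.16,.045,.066)])"
```

```text
at [0.2217 0.5843 0.2138] xang 159.21 t 0.4 F [-0.4  1.1  0.4]
[-0.4, -0.237, 0.014, 0, 0, np.float64(76.4)]
[-0.4, -0.237, 0.148, 0, 0, np.float64(76.4)]
```

>>> arm_command([
  [-0.4,-0.237,0.014,0,0,76.4],
  [-0.4,-0.237,0.014,0,0,76.4],
  [-0.4,-0.237,0.014,0,0,76.4],
  [-0.4,-0.237,0.014,0,0,76.4],
  [-0.4,-0.237,0.014,0,0,76.4],
  [-0.4,-0.237,0.014,0,0,76.4],
  [-0.4,-0.237,0.014,0,0,76.4],
  [-0.4,-0.237,0.014,0,0,76.4],
  [-0.4,-0.237,0.014,0,0,76.4],
  [-0.4,-0.237,0.014,0,0,76.4],
  [-0.4,-0.237,0.014,0,0,76.4],
  [-0.4,-0.237,0.014,0,0,76.4],
  [-0.4,-0.237,0.014,0,0,76.4],
  [-0.4,-0.237,0.014,0,0,76.4],
  [-0.4,-0.237,0.014,0,0,76.4],
  [-0.4,-0.237,0.014,0,0,76.4],
], hand=-1, force=20)

```text
time_s: 1.73
ee_pos: [0.5108, 0.2219, 0.2]
orientation: [[0.123, 0.992, -0.0], [0.992, -0.123, 0.0], [0.0, -0.0, -1.0]]
wrist_force: [0.3, 1.1, -0.4]
gripper_width: 0.005
grasp_force: 0.0
```

```bash
python3 -c "
from g import *
rel([at(PUMP,.16,.045,.066)])
C=cams();save(C['scene'],'s1');print(bot.observe()['gripper_width'])"
```

```text
at [0.5108 0.2219 0.2   ] xang 82.93 t 1.73 F [ 0.3  1.1 -0.4]
[-0.001, 0.001, 0.134, 0, 0, np.float64(0.1)]
0.006064370894093703
```

View pics/s1.png

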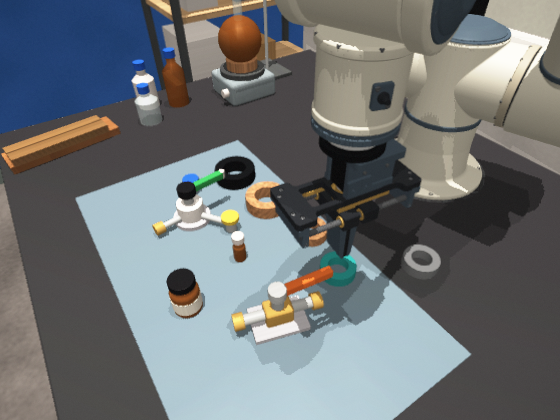

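The fingers are closed and hang beside the lever (scene pixel about (343,245)). Next: descend, then plan the arc.

>>> arm_command([
  [-0.001,0.001,0.04,0,0,0],
  [-0.001,0.001,0.08,0,0,0],
  [-0.001,0.001,0.115,0,0,0],
  [-0.001,0.001,0.134,0,0,0],
  [-0.001,0.001,0.134,0,0,0],
])

```text
time_s: 2.25
ee_pos: [0.5098, 0.2195, 0.0623]
orientation: [[0.124, 0.992, -0.006], [0.992, -0.124, -0.002], [-0.003, -0.006, -1.0]]
wrist_force: [-1.9, -0.8, 1.1]
gripper_width: 0.006
grasp_force: 0.0
```

```bash
python3 -c "
from g import *
rel([at(PUMP,.16,.032,.066)]+[at(PUMP,a,.024,.066) for a in np.linspace(.16,1.56,16)])"
```

```text
at [0.5098 0.2195 0.0623] xang 82.88 t 2.25 F [-1.9 -0.8  1.1]
[-0.012, 0.001, -0.004, 0, 0, np.float64(0.1)]
[-0.02, 0.001, -0.004, 0, 0, np.float64(0.1)]
[-0.027, -0.001, -0.004, 0, 0, np.float64(-5.3)]
[-0.034, -0.002, -0.004, 0, 0, np.float64(-10.6)]
[-0.041, -0.002, -0.004, 0, 0, np.float64(-15.9)]
[-0.049, -0.002, -0.004, 0, 0, np.float64(-21.3)]
[-0.056, -0.002, -0.004, 0, 0, np.float64(-26.6)]
[-0.063, -0.0, -0.004, 0, 0, np.float64(-32.0)]
[-0.07, 0.002, -0.004, 0, 0, np.float64(-37.3)]
[-0.077, 0.005, -0.004, 0, 0, np.float64(-42.7)]
[-0.084, 0.008, -0.004, 0, 0, np.float64(-48.0)]
[-0.09, 0.012, -0.004, 0, 0, np.float64(-53.4)]
[-0.096, 0.017, -0.004, 0, 0, np.float64(-58.7)]
[-0.101, 0.022, -0.004, 0, 0, np.float64(-64.1)]
[-0.106, 0.027, -0.004, 0, 0, np.float64(-69.4)]
[-0.11, 0.033, -0.004, 0, 0, np.float64(-74.8)]
[-0.114, 0.04, -0.004, 0, 0, np.float64(-80.1)]
```

>>> arm_command([
  [-0.012,0.001,0,0,0,0],
  [-0.02,0.001,0,0,0,0],
  [-0.027,-0.001,0,0,0,-5.3],
  [-0.034,-0.002,0,0,0,-10.6],
  [-0.041,-0.002,0,0,0,-15.9],
  [-0.049,-0.002,0,0,0,-21.3],
  [-0.056,-0.002,0,0,0,-26.6],
  [-0.063,0,0,0,0,-32],
  [-0.07,0.002,0,0,0,-37.3],
  [-0.077,0.005,0,0,0,-42.7],
  [-0.084,0.008,0,0,0,-48],
  [-0.09,0.012,0,0,0,-53.4],
  [-0.096,0.017,0,0,0,-58.7],
  [-0.101,0.022,0,0,0,-64.1],
  [-0.106,0.027,0,0,0,-69.4],
  [-0.11,0.033,0,0,0,-74.8],
  [-0.114,0.04,0,0,0,-80.1],
  [-0.114,0.04,0,0,0,-80.1],
  [-0.114,0.04,0,0,0,-80.1],
])

```text
time_s: 3.83
ee_pos: [0.5366, 0.1013, 0.0674]
orientation: [[-0.956, 0.294, -0.002], [0.294, 0.956, 0.001], [0.002, 0.0, -1.0]]
wrist_force: [-9.8, 4.2, 1.8]
gripper_width: 0.006
grasp_force: 5.0
```

```bash
python3 -c "
from g import *
rel([at(PUMP,1.571,.024,.066)])
C=cams();
c=lambda k,u,v:cv2.resize(C[k]['pixels'][v:v+130,u:u+130],None,fx=3,fy=3,interpolation=cv2.INTER_CUBIC)
cv2.imwrite('pics/p2.png',np.hstack([c('top',170,110),c('scene',230,230)])[:,:,::-1])"
```

```text
at [0.5366 0.1013 0.0674] xang 162.93 t 3.83 F [-9.8  4.2  1.8]
[0.001, -0.0, 0.001, 0, 0, np.float64(-0.7)]
```

View pics/p2.png

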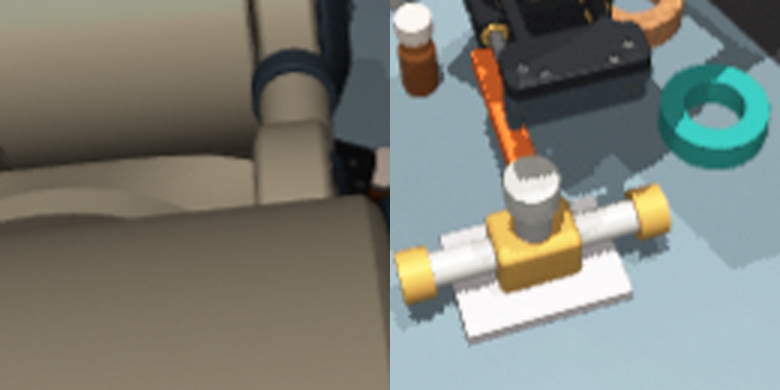

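The lever is nearly square across the pipe and the reaction of 10.7 N suggests it is near its stop. I'll creep on to confirm.

>>> arm_command([
  [-0.001,0,0,0,0,-0.7],
  [-0.002,0,0,0,0,-0.7],
  [-0.003,0,0,0,0,-0.7],
  [-0.003,0,0,0,0,-0.7],
  [-0.003,0,0,0,0,-0.7],
])

```text
time_s: 4.35
ee_pos: [0.5367, 0.1009, 0.0672]
orientation: [[-0.959, 0.282, -0.006], [0.282, 0.959, 0.001], [0.006, -0.001, -1.0]]
wrist_force: [-23.0, 9.4, 14.1]
gripper_width: 0.001
grasp_force: 12.5
```

Force rose to 25 N with no motion, so the lever is on its stop. Back off and lift.

>>> arm_command([
  [0.015,0,0,0,0,0],
  [0.04,0,0,0,0,0],
  [0.045,0,-0.03,0,0,0],
  [0.045,0,-0.07,0,0,0],
  [0.045,0,-0.11,0,0,0],
  [0.045,0,-0.134,0,0,0],
  [0.045,0,-0.134,0,0,0],
  [0.045,0,-0.134,0,0,0],
])

```text
time_s: 5.02
ee_pos: [0.4987, 0.113, 0.2029]
orientation: [[-0.959, 0.282, 0.006], [0.282, 0.959, 0.001], [-0.005, 0.002, -1.0]]
wrist_force: [-1.3, 0.0, -0.6]
gripper_width: 0.005
grasp_force: 0.0
```

```bash
python3 -c "
from g import *
rel([at(SEL,.017,.05,.2)])"
```

```text
at [0.4987 0.113  0.2029] xang 163.6 t 5.02 F [-1.3  0.  -0.6]
[-0.085, -0.222, 0.003, 0, 0, np.float64(66.9)]
```

>>> arm_command([
  [-0.085,-0.222,0,0,0,66.9],
  [-0.085,-0.222,0,0,0,66.9],
  [-0.085,-0.222,0,0,0,66.9],
  [-0.085,-0.222,0,0,0,66.9],
  [-0.085,-0.222,0,0,0,66.9],
  [-0.085,-0.222,0,0,0,66.9],
  [-0.085,-0.222,0,0,0,66.9],
  [-0.085,-0.222,0,0,0,66.9],
  [-0.085,-0.222,0,0,0,66.9],
  [-0.085,-0.222,0,0,0,66.9],
  [-0.085,-0.222,0,0,0,66.9],
  [-0.085,-0.222,0,0,0,66.9],
])

```text
time_s: 6.02
ee_pos: [0.516, -0.1237, 0.1996]
orientation: [[-0.119, 0.993, -0.001], [0.993, 0.119, 0.0], [0.0, -0.001, -1.0]]
wrist_force: [-0.3, 0.4, 0.7]
gripper_width: 0.004
grasp_force: 0.0
```

```bash
python3 -c "
from g import *
rel([at(SEL,.017,.045,.066)])
C=cams();
c=lambda k,u,v:cv2.resize(C[k]['pixels'][v:v+190,u:u+190],None,fx=2,fy=2,interpolation=cv2.INTER_CUBIC)
cv2.imwrite('pics/p3.png',np.hstack([c('scene',150,140),c('scene',220,200)])[:,:,::-1])"
```

```text
at [ 0.516  -0.1237  0.1996] xang 96.82 t 6.02 F [-0.3  0.4  0.7]
[-0.005, 0.002, 0.134, 0, 0, np.float64(0.1)]
```

View pics/p3.png

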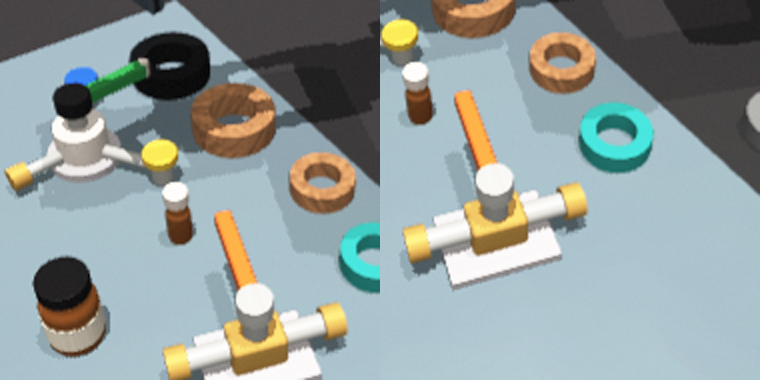

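The lever now stands square across the pipe (right crop, tip at (462,95)); the vial and rings are unmoved. Now descend beside the pointer.

>>> arm_command([
  [0,0.002,0.04,0,0,0],
  [0,0.002,0.08,0,0,0],
  [0,0.002,0.115,0,0,0],
  [0,0.002,0.134,0,0,0],
  [0,0.002,0.134,0,0,0],
  [0,0.002,0.134,0,0,0],
])

```text
time_s: 6.62
ee_pos: [0.5182, -0.1232, 0.0657]
orientation: [[-0.118, 0.993, -0.002], [0.993, 0.118, 0.001], [0.001, -0.002, -1.0]]
wrist_force: [0.7, 0.5, 0.9]
gripper_width: 0.003
grasp_force: 0.0
```

```bash
python3 -c "
from g import *
rel([at(SEL,.017,.037,.066)]+[at(SEL,a,.024,.066) for a in np.linspace(.017,1.0,13)])"
```

```text
at [ 0.5182 -0.1232  0.0657] xang 96.77 t 6.62 F [0.7 0.5 0.9]
[-0.013, -0.001, -0.0, 0, 0, np.float64(0.1)]
[-0.026, -0.001, -0.0, 0, 0, np.float64(0.1)]
[-0.033, -0.002, -0.0, 0, 0, np.float64(-4.6)]
[-0.039, -0.003, -0.0, 0, 0, np.float64(-9.3)]
[-0.045, -0.004, -0.0, 0, 0, np.float64(-14.0)]
[-0.052, -0.004, -0.0, 0, 0, np.float64(-18.7)]
[-0.058, -0.004, -0.0, 0, 0, np.float64(-23.4)]
[-0.065, -0.003, -0.0, 0, 0, np.float64(-28.1)]
[-0.071, -0.002, -0.0, 0, 0, np.float64(-32.8)]
[-0.077, 0.0, -0.0, 0, 0, np.float64(-37.5)]
[-0.083, 0.003, -0.0, 0, 0, np.float64(-42.2)]
[-0.089, 0.006, -0.0, 0, 0, np.float64(-46.9)]
[-0.094, 0.009, -0.0, 0, 0, np.float64(-51.6)]
[-0.099, 0.013, -0.0, 0, 0, np.float64(-56.3)]
```

>>> arm_command([
  [-0.013,-0.001,0,0,0,0],
  [-0.02,-0.001,0,0,0,0],
  [-0.026,-0.001,0,0,0,0],
  [-0.033,-0.002,0,0,0,-4.6],
  [-0.039,-0.003,0,0,0,-9.3],
  [-0.045,-0.004,0,0,0,-14],
  [-0.052,-0.004,0,0,0,-18.7],
  [-0.058,-0.004,0,0,0,-23.4],
  [-0.065,-0.003,0,0,0,-28.1],
  [-0.071,-0.002,0,0,0,-32.8],
  [-0.077,0,0,0,0,-37.5],
  [-0.083,0.003,0,0,0,-42.2],
  [-0.086,0.0045,0,0,0,-44.6],
  [-0.089,0.006,0,0,0,-46.9],
  [-0.092,0.0075,0,0,0,-49.3],
  [-0.094,0.009,0,0,0,-51.6],
  [-0.0965,0.011,0,0,0,-54],
  [-0.099,0.013,0,0,0,-56.3],
  [-0.099,0.013,0,0,0,-56.3],
  [-0.099,0.013,0,0,0,-56.3],
])

```text
time_s: 8.28
ee_pos: [0.5434, -0.2208, 0.0666]
orientation: [[-0.89, 0.455, 0.001], [0.455, 0.89, -0.001], [-0.001, 0.0, -1.0]]
wrist_force: [-0.1, 0.4, 0.8]
gripper_width: 0.004
grasp_force: 0.0
```

```bash
python3 -c "
from g import *
rel([at(SEL,1.0,.024,.066),at(SEL,1.047,.024,.066),at(SEL,1.0,.07,.066)])
C=cams();
c=lambda k,u,v:cv2.resize(C[k]['pixels'][v:v+120,u:u+120],None,fx=3,fy=3,interpolation=cv2.INTER_CUBIC)
cv2.imwrite('pics/p4.png',np.hstack([c('top',340,95),c('scene',140,130)])[:,:,::-1])"
```

```text
at [ 0.5434 -0.2208  0.0666] xang 152.91 t 8.28 F [-0.1  0.4  0.8]
[0.001, -0.0, 0.001, 0, 0, np.float64(-0.1)]
[-0.003, -0.001, 0.001, 0, 0, np.float64(-2.8)]
[0.047, -0.0, 0.001, 0, 0, np.float64(-0.1)]
```

View pics/p4.png

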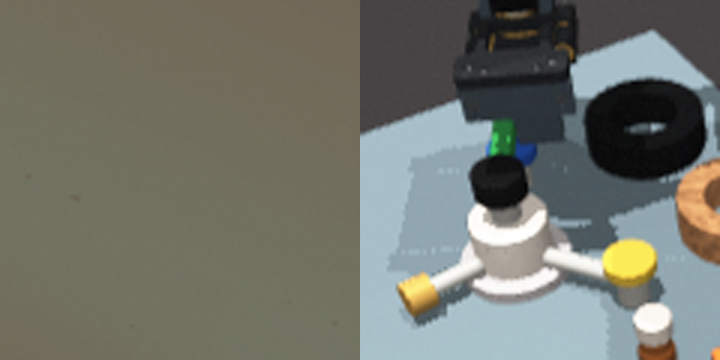

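The arm hides the top view; the scene crop shows the pointer near the blue port with the fingers beside it, no contact force. Back off, lift and swing aside to measure the tip.

>>> arm_command([
  [0.02,0,0,0,0,0],
  [0.045,0,0,0,0,0],
  [0.05,0,-0.03,0,0,0],
  [0.05,0,-0.07,0,0,0],
  [0.05,0,-0.11,0,0,0],
  [0.05,0,-0.134,0,0,0],
  [0.05,0,-0.134,0,0,0],
])

```text
time_s: 8.97
ee_pos: [0.5008, -0.1986, 0.2055]
orientation: [[-0.891, 0.455, 0.008], [0.455, 0.891, -0.004], [-0.009, -0.0, -1.0]]
wrist_force: [-0.0, -0.3, -0.4]
gripper_width: 0.007
grasp_force: 0.0
```

```bash
python3 -c "
from g import *
rel([[.40,.05,.25,152.9],[.3,.4,.25,152.9]])"
```

```text
at [ 0.5008 -0.1986  0.2055] xang 152.97 t 8.97 F [-0.  -0.3 -0.4]
[0.203, 0.176, -0.044, 0, 0, np.float64(0.1)]
[0.451, 0.442, -0.044, 0, 0, np.float64(0.1)]
```

>>> arm_command([
  [0.203,0.176,-0.044,0,0,0],
  [0.203,0.176,-0.044,0,0,0],
  [0.203,0.176,-0.044,0,0,0],
  [0.203,0.176,-0.044,0,0,0],
  [0.203,0.176,-0.044,0,0,0],
  [0.203,0.176,-0.044,0,0,0],
  [0.451,0.442,-0.044,0,0,0],
  [0.451,0.442,-0.044,0,0,0],
  [0.451,0.442,-0.044,0,0,0],
  [0.451,0.442,-0.044,0,0,0],
  [0.451,0.442,-0.044,0,0,0],
  [0.451,0.442,-0.044,0,0,0],
  [0.451,0.442,-0.044,0,0,0],
  [0.451,0.442,-0.044,0,0,0],
  [0.451,0.442,-0.044,0,0,0],
  [0.451,0.442,-0.044,0,0,0],
  [0.451,0.442,-0.044,0,0,0],
])

```text
time_s: 10.38
ee_pos: [0.296, 0.4036, 0.2437]
orientation: [[-0.892, 0.451, -0.0], [0.451, 0.892, 0.001], [0.0, 0.001, -1.0]]
wrist_force: [-0.3, -1.6, -0.3]
gripper_width: 0.006
grasp_force: 0.0
```

```bash
python3 - <<'E'
from g import *
from m import *
rel([])
C=cams();t,s=C["top"],C["scene"]
for n,c,u in (("top",t,(415,160)),("scene",s,(180,175))):
    a=near(c,(45,130,60),(80,255,255),u,20); P,r=rectline(c,a[2],.093)
    d=cv2.fitLine(P,cv2.DIST_L2,0,.01,.01).ravel(); v=d[:2]*np.sign(-d[1]); ang=np.arctan2(v[1],v[0])-np.pi-SEL[2]
    c0=P.mean(0); d2=c0-np.array(SEL[:2]); print(n,a[0],"line ang",(ang+np.pi)%(2*np.pi)-np.pi,"axis->centroid ang",(np.arctan2(d2[1],d2[0])-SEL[2])%(2*np.pi)-np.pi)
c=lambda c,u,v:cv2.resize(c['pixels'][v:v+100,u:u+100],None,fx=4,fy=4,interpolation=cv2.INTER_CUBIC)
cv2.imwrite('pics/p5.png',np.hstack([c(t,355,110),c(s,140,130)])[:,:,::-1])
E
```

```text
at [0.296  0.4036 0.2437] xang 153.17 t 10.38 F [-0.3 -1.6 -0.3]
top [400 144  38  24 328] line ang 0.9928973 axis->centroid ang 1.0042111770696494
scene [183 164   9  19 130] line ang 1.0194762 axis->centroid ang 1.0143596751457444
```

View pics/p5.png

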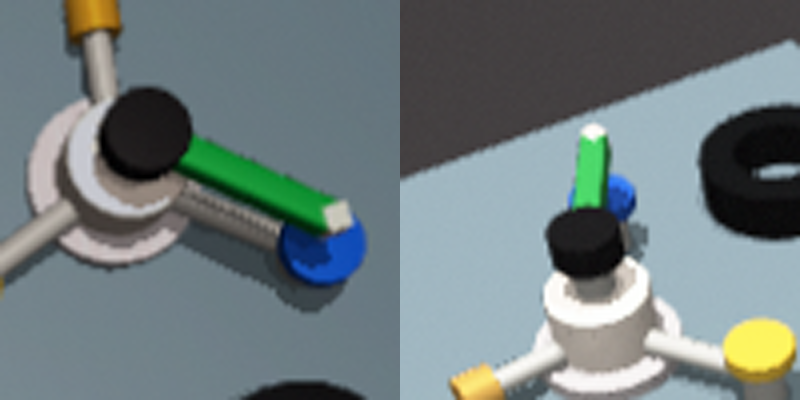

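The tip stands at top-crop (340,213), slightly short of the middle of the blue port; the estimate is about 1.005 rad. I'll refine it with the bar's upper edge.

```bash
cat > e.py <<'E'
from g import *
from m import *
def ptr():
    t=cams()["top"]
    a=near(t,(45,130,60),(80,255,255),(415,160),20)[2]
    us=np.unique(a[:,0])[5:-5]
    up=np.array([onz(t,u,a[a[:,0]==u,1].min()-.5,.093)[:2] for u in us],np.float32)
    d=cv2.fitLine(up,cv2.DIST_L2,0,.01,.01).ravel(); v=d[:2]*np.sign(-d[1])
    n=np.array([-v[1],v[0]]); A=np.array(SEL[:2])
    ang=(np.arctan2(v[1],v[0])-np.pi-SEL[2]+np.pi)%(2*np.pi)-np.pi
    # centreline = far edge shifted 8 mm to the near side
    c=d[2:]-.008*n*np.sign(n@(d[2:]-A)); print("edge angle",ang,"edge off axis",n@(d[2:]-A))
    r=c-A; print("centreline angle via axis at r",np.hypot(*r),(np.arctan2(r[1],r[0])-SEL[2])%(2*np.pi)-np.pi)
    w=np.argwhere(cv2.inRange(cv2.cvtColor(t["pixels"],cv2.COLOR_RGB2HSV)[140:175,430:450],(0,0,130),(180,70,255)))[:,::-1]+[430,140]
    q=w.mean(0); P=onz(t,*q,.093)[:2]-A
    print("white",len(w),q,np.hypot(*P),(np.arctan2(P[1],P[0])-SEL[2])%(2*np.pi)-np.pi)
E
python3 -c "
from e import *
ptr(); rel([[.40,.05,.2,152.9],at(SEL,.9,.06,.2)])"
```

```text
edge angle 0.9992068 edge off axis 0.008280706241693584
centreline angle via axis at r 0.04997590109844354 1.0048237926934407
white 49 [439.2244898  163.02040816] 0.09246837723455958 1.0264293070415462
at [0.2974 0.4    0.2439] xang 152.95 t 10.58 F [-0.  -1.4 -0.7]
[-0.251, -0.265, 0.044, 0, 0, np.float64(0.1)]
[-0.457, -0.435, 0.044, 0, 0, np.float64(5.7)]
```

>>> arm_command([
  [-0.251,-0.265,0,0,0,0],
  [-0.251,-0.265,0,0,0,0],
  [-0.251,-0.265,0,0,0,0],
  [-0.251,-0.265,0,0,0,0],
  [-0.251,-0.265,0,0,0,0],
  [-0.251,-0.265,0,0,0,0],
  [-0.251,-0.265,0,0,0,0],
  [-0.251,-0.265,0,0,0,0],
  [-0.251,-0.265,0,0,0,0],
  [-0.451,-0.442,0.044,0,0,0],
  [-0.451,-0.442,0.044,0,0,0],
  [-0.451,-0.442,0.044,0,0,0],
  [-0.451,-0.442,0.044,0,0,0],
  [-0.451,-0.442,0.044,0,0,0],
  [-0.451,-0.442,0.044,0,0,0],
  [-0.451,-0.442,0.044,0,0,0],
  [-0.451,-0.442,0.044,0,0,0],
  [-0.451,-0.442,0.044,0,0,0],
])

```text
time_s: 12.08
ee_pos: [0.4975, -0.1991, 0.1996]
orientation: [[-0.889, 0.457, -0.001], [0.457, 0.889, 0.0], [0.001, 0.0, -1.0]]
wrist_force: [0.1, -0.3, 0.7]
gripper_width: 0.004
grasp_force: 0.0
```

```bash
python3 -c "
from e import *
rel([at(SEL,1.003,.05,.066),at(SEL,1.003,.03,.066),at(SEL,1.003,.024,.066),at(SEL,1.047,.024,.066)])"
```

```text
at [ 0.4975 -0.1991  0.1996] xang 152.8 t 12.08 F [ 0.1 -0.3  0.7]
[-0.024, 0.001, 0.134, 0, 0, np.float64(-0.4)]
[-0.044, 0.002, 0.134, 0, 0, np.float64(-0.4)]
[-0.05, 0.002, 0.134, 0, 0, np.float64(-0.4)]
[-0.053, 0.001, 0.134, 0, 0, np.float64(-2.9)]
```

>>> arm_command([
  [0,0.002,0.04,0,0,0],
  [0,0.002,0.08,0,0,0],
  [0,0.002,0.115,0,0,0],
  [0,0.002,0.134,0,0,0],
  [0,0.002,0.134,0,0,0],
  [-0.02,0.002,0.134,0,0,0],
  [-0.036,0.002,0.134,0,0,0],
  [-0.044,0.002,0.134,0,0,0],
  [-0.047,0.002,0.134,0,0,-0.4],
  [-0.049,0.002,0.134,0,0,-0.4],
  [-0.05,0.002,0.134,0,0,-0.4],
  [-0.051,0.0015,0.134,0,0,-1.2],
  [-0.052,0.0015,0.134,0,0,-2],
  [-0.053,0.001,0.134,0,0,-2.9],
  [-0.053,0.001,0.134,0,0,-2.9],
  [-0.053,0.001,0.134,0,0,-2.9],
])

```text
time_s: 13.42
ee_pos: [0.5459, -0.2205, 0.0659]
orientation: [[-0.913, 0.408, -0.0], [0.408, 0.913, 0.0], [0.001, 0.0, -1.0]]
wrist_force: [-1.9, 1.0, 1.5]
gripper_width: 0.003
grasp_force: 1.2
```

```bash
python3 -c "
from e import *
rel([at(SEL,1.047,.024,.066)])"
```

```text
at [ 0.5459 -0.2205  0.0659] xang 155.91 t 13.42 F [-1.9  1.   1.5]
[-0.001, -0.003, -0.0, 0, 0, np.float64(0.2)]
```

>>> arm_command([
  [-0.0005,0,0,0,0,0],
  [-0.001,0,0,0,0,0],
  [-0.001,0,0,0,0,0],
  [0.02,0,0,0,0,0],
  [0.045,0,0,0,0,0],
  [0.05,0,-0.03,0,0,0],
  [0.05,0,-0.07,0,0,0],
  [0.05,0,-0.11,0,0,0],
  [0.05,0,-0.134,0,0,0],
  [0.05,0,-0.15,0,0,0],
  [0.05,0,-0.15,0,0,0],
])

```text
time_s: 14.33
ee_pos: [0.5024, -0.2012, 0.2197]
orientation: [[-0.913, 0.408, 0.006], [0.408, 0.913, -0.003], [-0.007, -0.0, -1.0]]
wrist_force: [-0.1, 0.5, 0.1]
gripper_width: 0.004
grasp_force: 0.0
```

```bash
python3 -c "
from e import *
rel([[.40,.05,.25,155.9],[.3,.4,.25,155.9]])"
```

```text
at [ 0.5024 -0.2012  0.2197] xang 155.91 t 14.33 F [-0.1  0.5  0.1]
[0.196, 0.187, -0.03, 0, 0, np.float64(0.0)]
[0.43, 0.466, -0.03, 0, 0, np.float64(0.0)]
```

>>> arm_command([
  [0.196,0.187,-0.03,0,0,0],
  [0.196,0.187,-0.03,0,0,0],
  [0.196,0.187,-0.03,0,0,0],
  [0.196,0.187,-0.03,0,0,0],
  [0.196,0.187,-0.03,0,0,0],
  [0.196,0.187,-0.03,0,0,0],
  [0.43,0.466,-0.03,0,0,0],
  [0.43,0.466,-0.03,0,0,0],
  [0.43,0.466,-0.03,0,0,0],
  [0.43,0.466,-0.03,0,0,0],
  [0.43,0.466,-0.03,0,0,0],
  [0.43,0.466,-0.03,0,0,0],
  [0.43,0.466,-0.03,0,0,0],
  [0.43,0.466,-0.03,0,0,0],
  [0.43,0.466,-0.03,0,0,0],
  [0.43,0.466,-0.03,0,0,0],
  [0.43,0.466,-0.03,0,0,0],
  [0.43,0.466,-0.03,0,0,0],
])

```text
time_s: 15.83
ee_pos: [0.2978, 0.4008, 0.2451]
orientation: [[-0.914, 0.407, -0.001], [0.407, 0.914, -0.001], [0.0, -0.001, -1.0]]
wrist_force: [0.4, -0.7, 0.6]
gripper_width: 0.008
grasp_force: 0.0
```

```bash
python3 -c "
from e import *
ptr(); rel([])
C=cams();t=C['top']
cv2.imwrite('pics/p6.png',cv2.resize(t['pixels'][60:290,90:510],None,fx=1.9,fy=1.9,interpolation=cv2.INTER_CUBIC)[:,:,::-1])"
```

```text
edge angle 1.0468161 edge off axis 0.008122378405562581
centreline angle via axis at r 0.05043278858434134 1.0492424570106014
white 44 [440.75       161.29545455] 0.09388914540957001 1.0694557100930178
at [0.2983 0.3997 0.2455] xang 155.88 t 15.93 F [ 0.3 -0.6 -0.1]
```

View pics/p6.png

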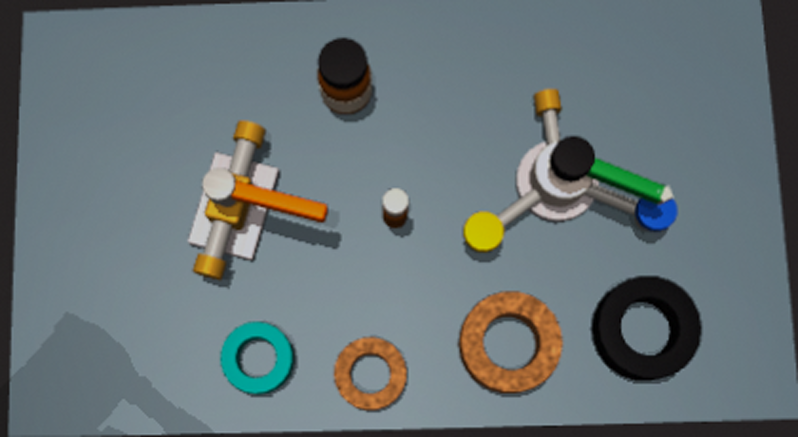

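The lever is square across its pipe, tip at (325,212). The pointer reads 1.047–1.049 rad, with its tip over the blue port once height parallax is allowed for. All loose things are where they were, and the arm is clear.

```bash
python3 -c "
from cell import bot
print(bot.sign_off())"
```

```text
the job is handed in; nothing more can be done
None
```

The job is handed in: the pump lever is shut against its stop, the pointer was then turned to about 1.05 rad over the blue port without passing over yellow, and the vial, jar and cork ring still stand in place with the arm clear.

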